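# Wedge the tilting bin shut for the drive

## Task

Get the fingerprint kit ready for the drive: push the grey tilting bin back upright, then take the mallet from its rest and, with separate taps, drive the wooden wedge sideways under the bin's front lip until it stops advancing and sits tight, finishing with a firm tap on the tight wedge. Lay the mallet back flat in its rest as you found it. Move the wedge with the mallet only, never by hand, and leave the other things on the bench where they are.

Things in the scene. Friction and masses are not known exactly. Their poses are not given: they have to be found in the camera images.
- unit: Fixed kit drawer unit, ridged olive top 50 mm above the bench. Origin on the bench below the wedge channel; block spans x -40..170, y -160..250 mm. x away from the robot, y to the bin's end, z up. Channel along y at x=0: two rails 8 mm high, 44 mm apart; the wedge is driven to +y. Posts at x 154, y -142 and 30 mm carry the light bar by two thin arms. It does not move.
- light_bar (a point): Middle of the underside of the aluminium light bar on the unit, 168 mm above the bench. Bar 26 mm (x) by 190 mm (y), 22 mm thick, above the place where the mallet's handle works: no room for an upright gripper there. Tilt the gripper about 35 degrees, its body leaning to the robot (-x), and bring the mallet in under the bar from -x. Axes as the unit.
- bin (a joint): Grey open-topped bin, 125 (x) by 150 (y) by 140 mm high, tipping about pivots along y at unit x 38, y 140, z 95 mm. Rad: 0 = upright on its back stop, positive = top tipped to -x (max 0.45). Stays where left; pushing near the top takes 3 N. The flat lip under its front spans unit y 65..215 mm; upright, its underside is 28 mm above the olive top; tipped, it hangs too low for the wedge.
- bin_front (a point): Middle of the bin's front upper rim (outer face): 50 mm to -x of the pivots and 123 mm above them when upright; moves with the bin. Axes are the bin's: x away from the robot, z up along its front wall.
- wedge (a joint): Pale wooden wedge captive in the channel, 36 mm wide, 130 long: thin +y end 14 mm high, rising 1 in 5 to 36 mm, then a 20 mm block 50 mm high with a steel face at -y, to be struck to +y. Metres: at 0 the face is at unit y -85 mm, thin end 20 mm short of the lip; grows to +y. Slides at 3 N, up to 10 N lifting the lip; stays where left. Jams tight under the upright bin at 0.090 to 0.098.
- wedge_face (a point): Point to strike on the wedge's steel face (36 mm wide, 50 mm high), on its middle line, 34 mm above the olive top so that the mallet's head clears the channel's rails; moves with the wedge. Axes as the unit.
- mallet_head (a point): Centre of the mallet's head: a black rubber block 40 mm (x) by 84 mm (y) by 40 mm high, whose two square end faces (y = +-42 mm) strike. The wooden handle leaves it to -x. Mallet about 220 g. Axes: x from handle to head, y along the head, z up.
- mallet_grip (a point): Where to grip the mallet: middle of its wooden handle, 66 mm from the head's centre on the mallet's -x side and level with it. The handle is 22 mm wide (y), 24 mm high (z) and runs from 20 to 105 mm from the head's centre. Axes: x from handle to head, y along the head, z up.
- rest: Mallet rest: fixed grey block 76 mm (x) by 116 mm (y), origin on the bench under its centre. Its flat floor, 60 by 100 mm, lies 50 mm above the bench inside a rim 5 mm high. The mallet's head lies flat in it with the handle out over the block's -x side; head centre and handle are then 70 mm above the bench, with free space below the handle.
Things that resemble listed ones, but are neither listed nor needed, are in the scene too. Leave any yellow look-alike of the rest alone.

How it is judged:
By the outcome, as a careful person would: the job done as asked, in the order asked, and still so for the second after the job is handed in, with the robot touching nothing.
It also fails if it takes over 72 s, if anything falls off the work surface, if the arm or the gripper's body presses on something with over 40 N, if the wrist force passes 120 N, or if a joint passes its speed limit or range.

## Robot

A 6-joint arm with a two-finger parallel gripper is mounted at the origin on the work surface. World frame = base frame: x ahead of the robot, y to its left, z up, the work surface at z = 0. Lengths are in mm, angles in rad, forces in N, time in s.
With the tool pointing down it reaches from about 150 to 775 mm from the base axis. Payload 6.1 kg.
Tool frame: the origin (TCP) lies on the centre line of the jaws, within the pads' length; the fingertips stand 11 mm ahead of it and the grasp point (between the pads) lies 8 mm behind it; y points along the fingers, x is the direction in which the jaws open and shut, and the axes are right-handed (so a half turn about y gives the same grasp; the last joint's range is limited). The gripper opens to 85 mm and grips with 20 to 120 N. Pads are 22 mm wide; open, the fingers measure 114 mm over their backs; the gripper's body (76 mm by 85 mm) begins 54 mm behind the grasp point. The pads swing forward as they close: fully open they stand 13 mm farther back than shut.
Start: joints at [1.233, 0.126, -0.04, 1.405, 0, 1.571], TCP at [173.984, 495.316, 242.295] pointing down, gripper open.
Joint ranges: [-2.72, 2.72], [-0.95, 1.95], [-1.27, 1.35], [-1.78, 2.02], [-1.46, 1.47], [-3.14, 3.14]. Speed limits (rad/s): [2.39, 2.39, 3.01, 3.14, 3.14, 3.14].

## Interface

Orientations are given as a unit quaternion [x, y, z, w].
In Python, from plant import ctrl gives the robot as it stands.
- The arm moves only by the tool arm_command, never from a script. Its argument "motion" is a list that holds one entry, the list of rows, each a list of 6 numbers: the shift along the tool's x, y, z in m, then the turn, a rotation vector about the tool's x, y, z in rad. In form: [[[dx, dy, dz, ax, ay, az], ...]]. A call has 1 to 5 rows; each row is the pose to reach, as a shift and turn from the pose measured when the call began, along the tool's axes at that moment; what a row does not reach only later rows make up. A row lasts 1/10 s, in which the tool goes at most 50 mm and 8.59 degrees, less where a joint would pass 70% of its speed; a pose out of reach is approached as far as the arm can. A call with a gripper value outside its range is refused whole. "grip" is the opening, from 0 (shut) to 1 (fully open), set as the call begins (left out, the last holds). The fingers move at their own pace and stop on an object; "grip_force" is the grip in N (left out, the last holds). Time passes only in rows, so rows that repeat a pose let the fingers close. It gives the time, the measured TCP pose, the force and the opening at its end, in the units of the state.
- ctrl.get_state(): the state, without advancing time (a new reading comes with each control period).
- ctrl.camera(name): name is "scene" or "top" or "wrist"; returns (picture, depth): 420x560x3 uint8, blue, green, red; 420x560 float32, mm along the optical axis (not along the pixel's ray), 0 where there is no reading.
- ctrl.camera_params(name): a dict with "fx", "fy", "cx", "cy" (pixels), "R" (3x3) and "t" (3): a world point X has camera coordinates R X + t. Camera axes: x right, y down, z forward; pixel columns grow to the right and rows downward; lengths in mm; the calibration is good to about 2 mm. A picture is of the moment at which its call begins: read the wrist's pose just before it. camera_params takes no time and is no camera call; for the wrist camera it gives the pose at the moment of the call.
- ctrl.sign_off(): hands the job in, once; it reports no verdict.
The state is a dict: "t": time; "joints": joint angles; "joint_vel": joint speeds; "tau": joint torques, N m; "ee_pos": TCP position; "tool_rot": TCP orientation; "wrist_force": force on the tool from outside, world axes, zero at the start; "torque": the same for the moment, N m; "width": opening from 0.0 (shut) to 1.0 (fully open).
Only numpy, scipy, OpenCV 4.12 (cv2) and the standard library are available. Lean on these libraries where they do the work, as an engineer would, in place of code of your own. Each camera call takes 0.05 s, during which the arm holds its last target. There are 200 camera calls.

## Working session

There is one attempt and no reset: what is moved stays moved. The work goes in short steps, Python scripts to look and compute and a tool call to move; the robot and the scene stay as the last step left them, time stands still between calls to the robot, and variables do not carry over. Pictures are saved under pics/ and viewed, about 8 in all and at most 12, crops included, and the job is handed in when it is done.

Besides the shell and the picture viewer there is one more tool, called after ">>>" as name(argument=value, ...), one argument or row to a line, values as JSON. arm_command: Moves the arm, as the interface text tells. Its arguments: {"type":"object","properties":{"motion":{"type":"array"},"grip":{"type":"number"},"grip_force":{"type":"number"}},"required":["motion"]}

```bash
ls; mkdir -p pics
cat > h.py <<'E'
import numpy as np,cv2
from scipy.spatial.transform import Rotation as Ro
from plant import ctrl
def snap(n,f):
    p=ctrl.camera_params(n); im,d=ctrl.camera(n); cv2.imwrite(f'pics/{f}.png',im); np.savez(f'pics/{f}.npz',d=d,**{k:p[k] for k in p})
    return im,d,p
def world(f,u,v,r=1):
    z=np.load(f'pics/{f}.npz'); d=z['d'][v-r:v+r+1,u-r:u+r+1]; d=np.median(d[d>0]) if (d>0).any() else np.nan
    c=np.array([(u-z['cx'])/z['fx']*d,(v-z['cy'])/z['fy']*d,d]); return z['R'].T@(c-z['t'])
def cloud(f):
    z=np.load(f'pics/{f}.npz'); d=z['d']; v,u=np.mgrid[:d.shape[0],:d.shape[1]]
    c=np.stack([(u-z['cx'])/z['fx']*d,(v-z['cy'])/z['fy']*d,d],-1); P=(c-z['t'])@z['R']; P[d<=0]=np.nan; return P
E
python3 - <<'E'
from h import *
for n in('scene','top'):
    snap(n,n+'0')
a=cv2.imread('pics/scene0.png');b=cv2.imread('pics/top0.png')
s=ctrl.get_state();print(s)
for n in('scene','top'):
    p=ctrl.camera_params(n);print(n,p['fx'],-p['R'].T@p['t'],p['R'][2])
E
```

```text
pics
{'t': 0.1, 'joints': array([ 1.23301637e+00,  1.26314940e-01, -4.05176285e-02,  1.40539595e+00,
       -9.67401468e-06,  1.57083944e+00]), 'joint_vel': array([-0.00095092, -0.00143349,  0.00315713,  0.00046855,  0.00060694,
        0.00292112]), 'tau': array([-2.11667895e-03, -4.36904991e+01,  3.53605485e+01,  1.37065395e-02,
       -1.07739850e-04, -1.43083736e-05]), 'ee_pos': array([173.86593112, 494.99636419, 241.60395465]), 'tool_rot': array([ 0.57723432,  0.40841817, -0.40924048, -0.57664319]), 'wrist_force': array([ 0.56349708, -0.01331143, -0.10931281]), 'torque': array([-0.00332529,  0.08540682, -0.02491196]), 'width': 1.001748829050872}
scene 399.3231170821585 [ 860.3076675  -307.38653082  930.28169673] [-0.41830077  0.2358012  -0.87716718]
top 419.1807359150757 [ 360.17024752  -96.58169387 1146.68038918] [ 0.12967983  0.03078806 -0.99107782]
```

View pics/top0.png

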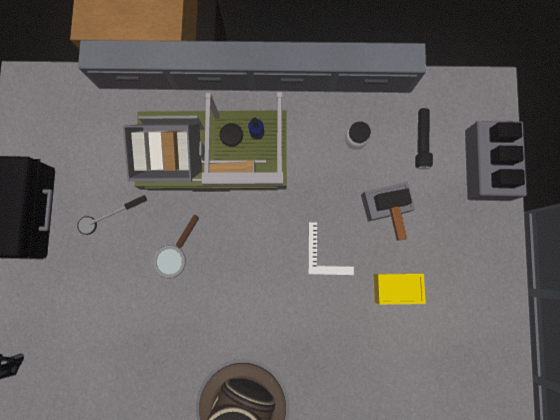

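View pics/scene0.png

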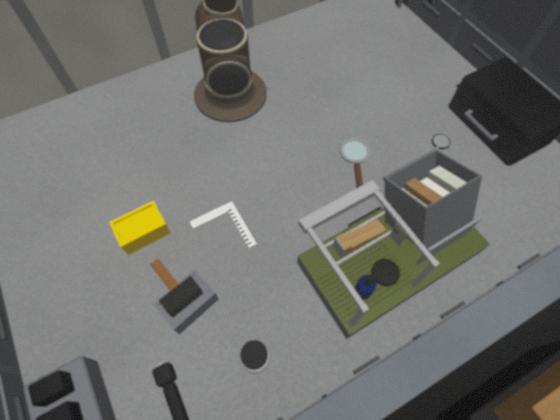

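Top view: unit with the bin at left (125-200,120-185) and light bar at (203-283,178). The mallet sits in a grey rest at (390,200), and the robot base is at (240,400). Scene view: mallet head at (181,297), wedge at (362,235), and bin at (432,195). Now I'll measure.

Run:
```python
from h import *
np.set_printoptions(precision=1,suppress=True)
for f,pts in {'top0':dict(base=(240,400),black=(30,210),bar=(243,178),barL=(206,178),barR=(280,178),wedge=(230,167),head=(385,201),headr=(402,196),grip=(399,222),hend=(403,236),binfront=(160,180),uTR=(284,114),uBR=(284,186),uBL=(140,186)),
 'scene0':dict(head=(181,297),grip=(165,275),hend=(156,264),wedge=(362,235),block=(340,244),bar=(340,205),barA=(305,224),barB=(374,187),uc=(348,332),ucr=(486,243),rim=(410,168))}.items():
    for k,(u,v) in pts.items(): print(f,k,world(f,u,v))
P=cloud('scene0');Q=cloud('top0')
im=[cv2.imread(f'pics/{f}.png') for f in('scene0','top0')]
# unit top olive
for P_,i in zip((P,Q),im):
    hsv=cv2.cvtColor(i,cv2.COLOR_BGR2HSV); m=(hsv[...,0]>22)&(hsv[...,0]<45)&(hsv[...,1]>90)&(abs(P_[...,2]-50)<6)
    p=P_[m]; print(m.sum(),np.median(p[:,2]))
    r=cv2.minAreaRect(p[:,:2].astype(np.float32)); print(r,cv2.boxPoints(r))
# mallet head dark z~90
for P_,i in zip((P,Q),im):
    hsv=cv2.cvtColor(i,cv2.COLOR_BGR2HSV)
    near=(abs(P_[...,2]-90)<7)&(P_[...,1]<-150)&(P_[...,1]>-420)&(P_[...,0]<520)&(P_[...,0]>350)
    m=near&(i.max(2)<60); p=P_[m]; r=cv2.minAreaRect(p[:,:2].astype(np.float32)); print('head',m.sum(),np.median(p,0),r)
    m=(abs(P_[...,2]-80)<8)&(P_[...,1]<-200)&(P_[...,1]>-420)&(P_[...,0]<520)&(P_[...,0]>300)&(hsv[...,0]<18)&(hsv[...,1]>90); p=P_[m]; r=cv2.minAreaRect(p[:,:2].astype(np.float32)); print('handle',m.sum(),np.median(p,0),r)
a=np.hstack([cv2.resize(im[0][140:340,285:500],None,fx=1.85,fy=1.85*1.0),cv2.resize(im[0][230:340,100:230],(398,370))]);cv2.imwrite('pics/c1.png',a)
b=cv2.resize(im[1][85:200,110:300],None,fx=4,fy=4);cv2.imwrite('pics/c2.png',b)
```

```text
top0 base [ 77.6 -12.2 204.1]
top0 black [490.7 548.8 106.7]
top0 bar [567.2  -0.1 188. ]
top0 barL [565.2  86.7 188.9]
top0 barR [568.7 -86.5 189.2]
top0 wedge [620.2  46.5  75.5]
top0 head [ 536.5 -353.3   88.2]
top0 headr [ 550.4 -396.4   87.7]
top0 grip [ 484.6 -390.    80.1]
top0 hend [ 449.1 -399.1   81.7]
top0 binfront [558.2 194.8 189.3]
top0 uTR [777.7 -91.8  47.8]
top0 uBR [579.2 -96.2  41.3]
top0 uBL [569.9 291.2  47.6]
scene0 head [ 554.5 -374.5   90.3]
scene0 grip [ 488.8 -386.8   82.4]
scene0 hend [ 454.7 -395.    81.9]
scene0 wedge [620.8  49.9  76.3]
scene0 block [621.  -15.4  98.7]
scene0 bar [572.9   1.9 189.7]
scene0 barA [574.9 -85.5 190. ]
scene0 barB [572.4  90.1 190.7]
scene0 uc [785.  -95.5  48. ]
scene0 ucr [775.7 306.4  50.3]
scene0 rim [569.4 192.4 185.4]
6521 49.89596750415459
((597.3356323242188, -116.00067138671875), (908.1370239257812, 303.0177917480469), 58.66559600830078) [[ 231.8 -425.1]
 [ 490.6 -582.6]
 [ 962.9  193.1]
 [ 704.1  350.6]]
4403 49.0652151281811
((570.3283081054688, 23.50836181640625), (1040.158203125, 462.8419494628906), 80.88325500488281) [[ 259.4 -453.3]
 [ 716.4 -526.7]
 [ 881.2  500.3]
 [ 424.2  573.7]]
head 0 [nan nan nan] ((0.0, 0.0), (0.0, 0.0), 0.0)
handle 279 [ 483.8 -388.7   81.9] ((483.0938720703125, -388.7760925292969), (76.59455871582031, 19.07301902770996), 11.987188339233398)
head 10 [ 518.5 -344.7   87.2] ((517.1630249023438, -347.4804992675781), (3.280153512954712, 17.617765426635742), 1.2065480947494507)
handle 287 [ 479.8 -387.9   80.4] ((481.4601135253906, -389.3195495605469), (79.30135345458984, 22.9210262298584), 11.991454124450684)
  return _methods._mean(a, axis=axis, dtype=dtype,
  ret = um.true_divide(
```

View pics/c1.png

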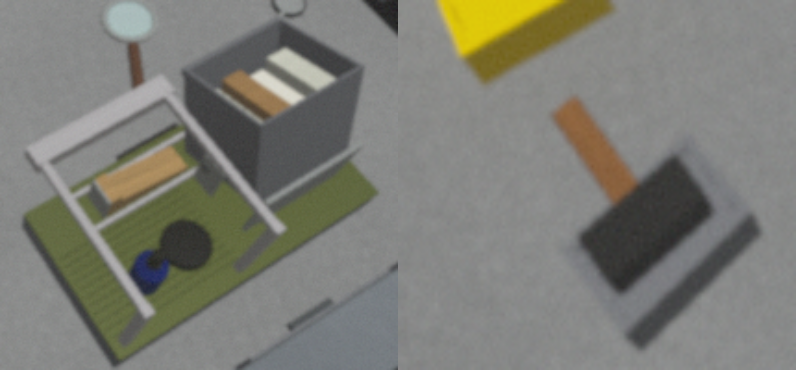

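View pics/c2.png

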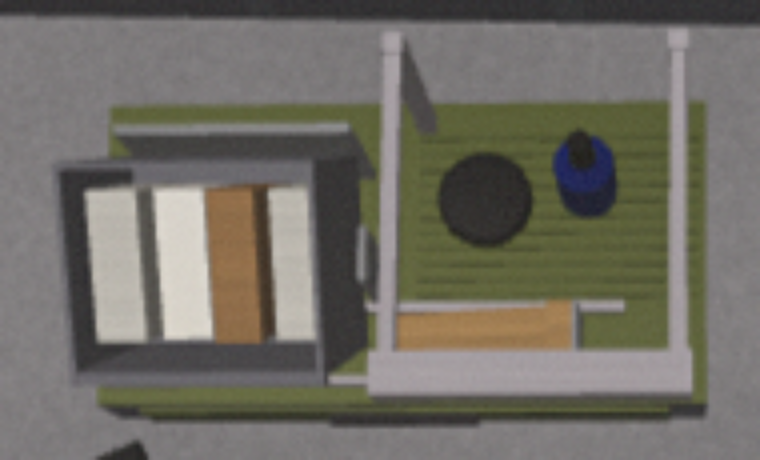

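c1 shows the bin tipped toward the robot, the wedge at (140,178) with its block at the left end, and the head in the rest at (645,225). c2 shows the wedge's steel face at (577,325), under the bar (370-690,370). Next I'll fit the frames.

```bash
cat > fit.py <<'E'
from h import *
np.set_printoptions(precision=2,suppress=True)
def rect(p,lo=1,hi=99):
    r=cv2.minAreaRect(p[:,:2].astype(np.float32)); return [np.round(a,2) for a in r]
for f in('scene0','top0'):
    P=cloud(f); i=cv2.imread(f'pics/{f}.png'); hsv=cv2.cvtColor(i,cv2.COLOR_BGR2HSV); X,Y,Z=P[...,0],P[...,1],P[...,2]
    def big(m):
        m=cv2.morphologyEx(m.astype(np.uint8),cv2.MORPH_OPEN,np.ones((3,3)));n,l,s,c=cv2.connectedComponentsWithStats(m);return l==1+np.argmax(s[1:,4])
    print('==',f)
    roi=(X>540)&(X<830)&(Y>-140)&(Y<340)
    m=roi&(hsv[...,0]>20)&(hsv[...,0]<45)&(hsv[...,1]>70)&(abs(Z-50)<8)
    p=P[m]; print('olive',len(p),np.median(p[:,2]),rect(p))
    # far edge: max x by y bin ; right edge: min y by x-bin
    yb=np.arange(-80,290,15); fe=[(np.nanpercentile(p[abs(p[:,1]-y)<7.5][:,0],98),y) for y in yb if (abs(p[:,1]-y)<7.5).sum()>15]; fe=np.array(fe); print('far edge x=a*y+b',np.polyfit(fe[:,1],fe[:,0],1),np.std(fe[:,0]-np.polyval(np.polyfit(fe[:,1],fe[:,0],1),fe[:,1])))
    xb=np.arange(590,775,12); re=np.array([(x,p[abs(p[:,0]-x)<6][:,1].min()) for x in xb if (abs(p[:,0]-x)<6).sum()>10]); print('right edge y=a*x+b',np.polyfit(re[:,0],re[:,1],1))
    m=(abs(Z-189)<7)&(X>540)&(X<600)&(Y>-110)&(Y<99)&(hsv[...,1]<60)&(i.min(2)>110); p=P[big(m)]; print('bar',len(p),np.median(p,0),rect(p))
    q=(abs(Y)<75); pp=P[big(m)&q]; k=np.polyfit(pp[:,1],pp[:,0],1); print(' bar line x=',k)
    m=(abs(Z-90)<8)&(X>480)&(X<620)&(Y>-440)&(Y<-300)&(i.max(2)<75); p=P[big(m)]; print('head',len(p),np.median(p,0),rect(p))
    m=(abs(Z-55)<6)&(X>460)&(X<640)&(Y>-460)&(Y<-300); p=P[m]; print('rest',len(p),np.median(p,0),rect(p))
    m=(abs(Z-82)<8)&(X>400)&(X<540)&(Y>-440)&(Y<-320)&(hsv[...,0]<20)&(hsv[...,1]>90); p=P[big(m)]; print('handle',len(p),np.median(p,0),rect(p)); k=np.polyfit(p[:,0],p[:,1],1);print(' dir yaw',np.arctan(k[0]))
    m=(Z>65)&(Z<105)&(X>590)&(X<650)&(Y>-60)&(Y<110)&(hsv[...,0]<25)&(hsv[...,1]>70); p=P[m]; print('wedge',len(p),np.median(p,0),rect(p),p[:,1].min())
E
python3 fit.py
```

```text
== scene0
olive 6455 49.778466570717484 [array([681.2 , 105.12]), array([210.36, 408.62]), np.float64(1.33)]
far edge x=a*y+b [ -0.02 786.45] 0.7557073218722613
right edge y=a*x+b [   0.02 -114.38]
bar 1127 [571.78  -0.72 189.58] [array([577.14,   3.4 ]), array([ 45.17, 190.28]), np.float64(0.05)]
 bar line x= [ -0.02 571.06]
head 679 [ 548.74 -375.95   89.77] [array([ 547.33, -375.17]), array([38.83, 80.52]), np.float64(12.3)]
rest 820 [ 565.81 -364.55   53.9 ] [array([ 547.4 , -371.31]), array([ 77.58, 115.97]), np.float64(14.89)]
handle 285 [ 487.39 -388.29   81.89] [array([ 485.06, -388.36]), array([80.62, 19.07]), np.float64(11.99)]
 dir yaw 0.2050289961558071
wedge 686 [620.31  42.5   77.09] [array([618.18,  47.7 ]), array([ 36.96, 120.94]), np.float64(1.06)] -12.819939342676017
== top0
olive 3687 48.719625363687406 [array([678.63, 105.72]), array([211.53, 405.82]), np.float64(1.56)]
far edge x=a*y+b [ -0.01 782.63] 3.0943488745279963
right edge y=a*x+b [   0.02 -111.52]
bar 934 [568.42   5.09 188.59] [array([575.32,   2.72]), array([188.52,  46.25]), np.float64(89.49)]
 bar line x= [ -0.03 567.38]
head 516 [ 542.99 -374.11   88.63] [array([ 543.8, -375.9]), array([40.63, 85.13]), np.float64(11.7)]
rest 496 [ 540.12 -357.57   53.03] [array([ 529.  , -376.77]), array([108.86, 117.12]), np.float64(14.34)]
handle 298 [ 483.21 -387.55   80.53] [array([ 483.72, -388.81]), array([83.9 , 23.04]), np.float64(12.22)]
 dir yaw 0.1943995231604985
wedge 400 [620.6   36.04  78.06] [array([618.96,  45.05]), array([ 29.26, 117.28]), np.float64(0.37)] -13.682850880729744
```

```bash
cat >> h.py <<'E'
def Rt(yaw,tilt,s):
    y=np.array([np.sin(tilt)*np.cos(yaw),np.sin(tilt)*np.sin(yaw),-np.cos(tilt)]); x=s*np.array([-np.sin(yaw),np.cos(yaw),0])
    return np.stack([x,y,np.cross(x,y)],1)
def rel(p,R=None):
    s=ctrl.get_state(); R0=Ro.from_quat(s['tool_rot']).as_matrix(); p=np.array(p,float)
    d=R0.T@(p-s['ee_pos'])/1000; a=Ro.from_matrix(R0.T@R).as_rotvec() if R is not None else np.zeros(3)
    print('rel',np.round(d,4).tolist(),np.round(a,4).tolist(),'| at',s['ee_pos'].round(1),'t',round(s['t'],2))
T35=np.radians(35)
E
python3 - <<'E'
from h import *
R0=Ro.from_quat(ctrl.get_state()['tool_rot']).as_matrix();print(R0.round(3))
for s in(1,-1): rel([490,199,250],Rt(.022,T35,s))
E
```

```text
[[ 0.331 -0.    -0.943]
 [ 0.943 -0.001  0.331]
 [-0.001 -1.    -0.   ]]
rel [-0.1745, -0.0081, -0.3964] [-0.6044, -0.3481, -0.1113] | at [173.9 495.  241.6] t 0.1
rel [-0.1745, -0.0081, -0.3964] [0.1548, 2.6653, -0.8407] | at [173.9 495.  241.6] t 0.1
```

>>> arm_command(
  motion=[
    [[-0.0349,-0.0016,-0.0793,-0.121,-0.07,-0.022],[-0.0698,-0.0032,-0.1586,-0.242,-0.139,-0.045],[-0.1047,-0.0049,-0.2378,-0.363,-0.209,-0.067],[-0.1396,-0.0065,-0.3171,-0.484,-0.278,-0.089],[-0.1745,-0.0081,-0.3964,-0.6044,-0.3481,-0.1113]],
  ],
  grip=0,
)

```text
t: 0.6
ee_pos: [357.3, 323.3, 246.6]
tool_rot: [0.62, 0.635, -0.33, -0.32]
wrist_force: [0.8, 0.6, 0.2]
width: 0.149
```

```bash
python3 -c "
from h import *
rel([500,199,192],Rt(.022,T35,1))"
```

```text
rel [-0.1277, 0.1254, -0.0822] [0.0046, 0.0041, -0.0002] | at [357.3 323.3 246.6] t 0.6
```

>>> arm_command(
  motion=[
    [[-0.0319,0.031,-0.02,0.0046,0.0041,0],[-0.0638,0.0627,-0.041,0.0046,0.0041,0],[-0.096,0.094,-0.0617,0.0046,0.0041,0],[-0.1277,0.1254,-0.0822,0.0046,0.0041,0],[-0.1277,0.1254,-0.0822,0.0046,0.0041,0]],
  ],
)

```text
t: 1.1
ee_pos: [501.7, 193.5, 189.5]
tool_rot: [0.623, 0.631, -0.33, -0.324]
wrist_force: [-0.3, -0.1, -0.8]
width: 0.002
```

```bash
python3 -c "
from h import *
s=ctrl.get_state();print(s['wrist_force'],s['width'])
rel([580,200.8,192],Rt(.022,T35,1));rel([600,201,192],Rt(.022,T35,1))"
```

```text
[-0.34345702 -0.14942293 -0.79411309] 0.001559228320541392
rel [0.0063, 0.0427, -0.0657] [-0.002, -0.0061, -0.007] | at [501.7 193.5 189.5] t 1.1
rel [0.0062, 0.0542, -0.0821] [-0.002, -0.0061, -0.007] | at [501.7 193.5 189.5] t 1.1
```

Tool +x (world) is (0, 0.574, -0.819) in tool axes. I'll push in steps of about 20 mm per row.

>>> arm_command(
  motion=[
    [[0.0063,0.0155,-0.0247,0,0,0],[0.0063,0.0242,-0.037,0,0,0],[0.0063,0.03,-0.047,0,0,0],[0.0063,0.0365,-0.0565,0,0,0],[0.0063,0.0427,-0.0657,0,0,0]],
  ],
)

```text
t: 1.6
ee_pos: [580.1, 201.6, 192.2]
tool_rot: [0.623, 0.631, -0.33, -0.324]
wrist_force: [-3.9, 0.7, 3.6]
width: 0.0
```

>>> arm_command(
  motion=[
    [[0,0.003,-0.0045,0,0,0],[0,0.006,-0.0085,0,0,0],[0,0.008,-0.0115,0,0,0]],
  ],
)

```text
t: 1.9
ee_pos: [589.4, 202.3, 192.1]
tool_rot: [0.62, 0.631, -0.333, -0.326]
wrist_force: [-71.5, -4.8, 42.8]
width: -0.002
```

```bash
python3 -c "
from h import *
rel([600,201,192],Rt(.022,T35,1));rel([605,201,192],Rt(.022,T35,1))
snap('scene','s1');snap('top','t1')
P=cloud('s1')
for f in('s1','t1'):
  P=cloud(f);m=(P[...,1]>140)&(P[...,1]<170)&(P[...,2]>160)&(P[...,0]>530)&(P[...,0]<640);p=P[m];print(f,np.percentile(p[:,0],[2,10,50]),np.percentile(p[:,2],[50,90,98]))"
```

```text
rel [-0.0015, 0.0061, -0.0086] [-0.0095, -0.0014, -0.0033] | at [589.4 202.3 192.1] t 1.9
rel [-0.0016, 0.0089, -0.0128] [-0.0095, -0.0014, -0.0033] | at [589.4 202.3 192.1] t 1.9
s1 [531.10170376 536.11912956 560.53417314] [250.72230777 280.17189758 302.12583567]
t1 [531.87762354 536.06811644 597.23811881] [218.09385352 270.66042093 289.9688554 ]
```

Bin is on its stop. I'll back off, then travel to the mallet.

>>> arm_command(
  motion=[
    [[0,-0.014,0.02,0,0,0],[0,-0.04,0.055,0,0,0],[0,-0.07,0.07,0,0,0]],
  ],
)

```text
t: 2.3
ee_pos: [488.7, 199.6, 207.8]
tool_rot: [0.62, 0.63, -0.335, -0.326]
wrist_force: [-0.3, 0.7, -0.5]
width: -0.0
```

```bash
cat >> h.py <<'E'
H=np.array([545.5,-375.5,70]); YW=.205
def mtcp(head,yaw,g=68,back=0,tilt=T35):
    d=np.array([np.cos(yaw),np.sin(yaw),0]); y=Rt(yaw,tilt,1)[:,1]
    return np.array(head)-g*d+(8-back)*y
E
python3 - <<'E'
from h import *
snap('scene','s2');snap('top','t2')
for f in('s2','t2'):
  P=cloud(f);m=(P[...,1]>150)&(P[...,1]<250)&(P[...,2]>195)&(P[...,2]<230)&(P[...,0]>560)&(P[...,0]<640);p=P[m];print(f,np.percentile(p[:,0],[2,10,50]),np.percentile(p[:,2],[50,90,98]))
print(mtcp(H,YW),mtcp(H,YW,back=100))
rel([440,-60,230],Rt(0.1,T35,1))
rel(mtcp(H,YW,back=100),Rt(YW,T35,1))
E
```

```text
s2 [598.24392876 599.82218874 605.19521018] [216.16760888 218.8583727  219.64572882]
t2 [594.83182371 595.67038087 598.809742  ] [216.09911366 218.69035976 219.73913544]
[ 483.41638354 -388.40847626   63.44678365] [ 427.25975249 -400.08460888  145.36198807]
rel [-0.2598, -0.0457, 0.0358] [-0.0065, -0.0644, -0.0455] | at [490.  200.9 212.6] t 2.4
rel [-0.5995, 0.0127, 0.1005] [-0.0065, -0.1506, -0.1055] | at [490.  200.9 212.6] t 2.4
```

>>> arm_command(
  motion=[
    [[-0.05,-0.008,0.007,-0.001,-0.012,-0.009],[-0.1,-0.017,0.014,-0.002,-0.025,-0.018],[-0.15,-0.026,0.021,-0.004,-0.037,-0.026],[-0.2,-0.035,0.028,-0.005,-0.05,-0.035],[-0.26,-0.0457,0.0358,-0.0065,-0.0644,-0.0455]],
  ],
  grip=0.6,
)

```text
t: 2.9
ee_pos: [444.0, -40.1, 229.2]
tool_rot: [0.596, 0.658, -0.342, -0.309]
wrist_force: [1.1, -0.4, -0.7]
width: 0.599
```

```bash
python3 -c "
from h import *
rel(mtcp(H,YW,back=110),Rt(YW,T35,1))"
```

```text
rel [-0.357, 0.0287, 0.0915] [0.0021, -0.0851, -0.0613] | at [444.  -40.1 229.2] t 2.9
```

>>> arm_command(
  motion=[
    [[-0.05,0.004,0.013,0,-0.012,-0.009],[-0.1,0.008,0.026,0.001,-0.025,-0.018],[-0.15,0.012,0.039,0.001,-0.037,-0.026],[-0.2,0.016,0.051,0.001,-0.05,-0.036],[-0.25,0.02,0.064,0.002,-0.062,-0.045]],
  ],
)

```text
t: 3.4
ee_pos: [428.7, -284.7, 178.7]
tool_rot: [0.57, 0.68, -0.354, -0.295]
wrist_force: [1.4, 0.2, -0.1]
width: 0.6
```

```bash
python3 -c "
from h import *
rel(mtcp(H,YW,back=110),Rt(YW,T35,1))"
```

```text
rel [-0.1135, 0.0051, 0.037] [0.0015, -0.0229, -0.0184] | at [ 428.7 -284.7  178.7] t 3.4
```

>>> arm_command(
  motion=[
    [[-0.0475,0.002,0.015,0.0015,-0.01,-0.008],[-0.09,0.004,0.029,0.0015,-0.0229,-0.0184],[-0.1135,0.005,0.037,0.0015,-0.0229,-0.0184],[-0.1135,0.005,0.037,0.0015,-0.0229,-0.0184],[-0.1135,0.005,0.037,0.0015,-0.0229,-0.0184]],
  ],
)

```text
t: 3.9
ee_pos: [421.4, -402.0, 152.6]
tool_rot: [0.56, 0.688, -0.358, -0.292]
wrist_force: [0.4, 0.6, -1.1]
width: 0.6
```

Run:
```python
from h import *
np.set_printoptions(precision=3,suppress=True)
im,d,p=snap('wrist','w1')
rel(mtcp(H,YW),Rt(YW,T35,1))
# project expected handle/head points
for n,q in dict(head=H+[0,0,20],grip=mtcp(H,YW,68)-8*Rt(YW,T35,1)[:,1]+[0,0,12],end=H-105*np.array([np.cos(YW),np.sin(YW),0])+[0,0,12]).items():
    c=p['R']@q+p['t'];u=p['fx']*c[0]/c[2]+p['cx'];v=p['fy']*c[1]/c[2]+p['cy'];print(n,u,v);cv2.circle(im,(int(u),int(v)),3,(0,0,255),-1)
P=cloud('w1');hsv=cv2.cvtColor(cv2.imread('pics/w1.png'),cv2.COLOR_BGR2HSV)
X,Y,Z=P[...,0],P[...,1],P[...,2]
m=(abs(Z-82)<6)&(X>400)&(X<540)&(Y>-440)&(Y<-320)&(hsv[...,0]<20)&(hsv[...,1]>90);q=P[m];print('handle',len(q),np.median(q,0),cv2.minAreaRect(q[:,:2].astype(np.float32)))
m=(abs(Z-90)<6)&(X>490)&(X<620)&(Y>-440)&(Y<-300);q=P[m];print('head',len(q),np.median(q,0) if len(q) else 0,cv2.minAreaRect(q[:,:2].astype(np.float32)) if len(q) else 0)
cv2.imwrite('pics/w1a.png',im)
```

```text
rel [-0.0001, 0.1097, -0.0003] [-0.0, -0.0005, 0.0005] | at [ 421.6 -401.2  153.1] t 3.95
head 275.82333392616437 275.7369884289349
grip 275.64377894616246 228.37093079919242
end 275.51266654960216 198.0447680502304
handle 1788 [ 471.384 -390.224   82.243] ((483.08282470703125, -385.1841735839844), (87.51313781738281, 71.55123901367188), 12.443538665771484)
head 2034 [ 536.112 -376.358   90.316] ((544.340087890625, -374.9283447265625), (41.05123519897461, 84.04024505615234), 12.420670509338379)
```

View pics/w1a.png

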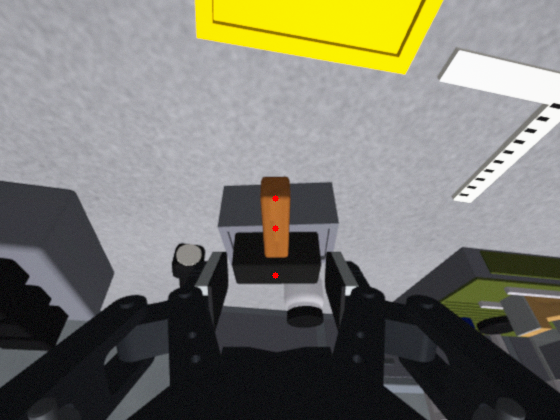

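The wrist view shows the handle along column 275 (rows 178-255), centred between the jaws. The prediction matches depth to about 1 mm, so I'll advance and grip.

>>> arm_command(
  motion=[
    [[0,0.035,0,0,0,0],[0,0.07,0,0,0,0],[0,0.095,0,0,0,0],[0,0.1095,0,0,0,0],[0,0.1095,0,0,0,0]],
  ],
)

```text
t: 4.45
ee_pos: [483.4, -385.6, 62.0]
tool_rot: [0.558, 0.689, -0.358, -0.292]
wrist_force: [-1.8, 0.5, -0.5]
width: 0.605
```

>>> arm_command(
  motion=[
    [[0,0,0,0,0,0],[0,0,0,0,0,0],[0,0,0,0,0,0],[0,0,0,0,0,0],[0,0,0,0,0,0]],
  ],
  grip=0,
  grip_force=110,
)

```text
t: 4.95
ee_pos: [483.6, -386.1, 63.5]
tool_rot: [0.559, 0.689, -0.358, -0.291]
wrist_force: [-3.0, 1.1, 7.3]
width: 0.243
```

Run:
```python
from h import *
s=ctrl.get_state();print(s['wrist_force'],s['torque'],s['width'],s['joints'].round(2))
R=Ro.from_quat(s['tool_rot']).as_matrix(); print(R.round(3)); np.savez('grasp.npz',p=s['ee_pos'],R=R)
rel(s['ee_pos']+[0,0,70])
```

```text
[-3.04642511  1.06791686  7.31607661] [0.16905083 0.0755643  0.38692807] 0.24304159786896462 [-0.91  0.17 -0.53  0.58  0.54 -1.04]
[[-0.207  0.562 -0.801]
 [ 0.978  0.12  -0.168]
 [ 0.001 -0.819 -0.574]]
rel [0.0001, -0.0573, -0.0402] [0.0, 0.0, 0.0] | at [ 483.6 -386.1   63.5] t 4.95
```

>>> arm_command(
  motion=[
    [[0,-0.019,-0.0135,0,0,0],[0,-0.038,-0.027,0,0,0],[0,-0.0573,-0.0402,0,0,0]],
  ],
)

```text
t: 5.25
ee_pos: [482.8, -386.0, 133.4]
tool_rot: [0.558, 0.689, -0.358, -0.292]
wrist_force: [0.3, -0.3, -3.3]
width: 0.243
```

```bash
cat >> h.py <<'E'
U0=np.array([617.,59,0]); UY=.022
def u2w(x,y,z): c,s=np.cos(UY),np.sin(UY); return U0+[c*x-s*y,s*x+c*y,z]
try:
    g=np.load('grasp.npz'); HT=g['R'].T@(np.array([544.8,-375.2,70])-g['p'])  # head centre in tool frame
    RG=g['R']; RM=Ro.from_euler('z',UY-.212).as_matrix()@RG  # tool orientation for head aligned with unit
except Exception: pass
def headto(hw,R): return np.array(hw)-R@HT
E
python3 - <<'E'
from h import *
s=ctrl.get_state();print(s['wrist_force'],s['torque'],s['width'],HT)
print(u2w(0,-85,84),headto([480,-112,135],RM),headto(u2w(0,-170,84),RM))
rel(headto([480,-112,135],RM),RM)
E
```

```text
[ 0.33785613 -0.28460048 -3.29054693] [-0.23377768  0.84603952 -0.04055854] 0.2427625776717338 [ -1.99758564  30.34887662 -54.55459107]
[618.86984916 -25.97943083  84.        ] [ 417.88397179 -111.11339877  128.51455122] [ 558.62367011 -110.07226043   77.51455122]
rel [0.2823, 0.0006, 0.0089] [-0.0023, 0.1541, 0.1095] | at [ 482.8 -386.   133.4] t 5.25
```

>>> arm_command(
  motion=[
    [[0.045,0,0.0015,0,0.025,0.018],[0.09,0,0.003,0,0.05,0.036],[0.135,0,0.0045,-0.001,0.075,0.053],[0.18,0,0.006,-0.001,0.1,0.071],[0.225,0.0005,0.007,-0.002,0.124,0.088]],
  ],
)

```text
t: 5.75
ee_pos: [429.5, -165.8, 128.5]
tool_rot: [0.61, 0.643, -0.334, -0.319]
wrist_force: [-0.1, 1.0, -1.9]
width: 0.241
```

>>> arm_command(
  motion=[
    [[0.03,0,0.006,0,0.015,0.01],[0.057,0,0.0115,0,0.03,0.021],[0.057,0,0.0115,0,0.03,0.021],[0.057,0,0.0115,0,0.03,0.021]],
  ],
)

```text
t: 6.15
ee_pos: [416.7, -108.8, 121.7]
tool_rot: [0.622, 0.632, -0.329, -0.325]
wrist_force: [0.2, -0.6, -2.0]
width: 0.243
```

Run:
```python
from h import *
np.set_printoptions(precision=2,suppress=True)
s=ctrl.get_state();R=Ro.from_quat(s['tool_rot']).as_matrix();hp=s['ee_pos']+R@HT;print('head pred',hp,'yaw',np.arctan2(-R[0,0],R[1,0])+.007)
rel(headto([480,-112,135],RM),RM)
a,_,_=snap('scene','s3');b,_,_=snap('top','t3')
for f in('s3','t3'):
    P=cloud(f);i=cv2.imread(f'pics/{f}.png');X,Y,Z=P[...,0],P[...,1],P[...,2]
    m=(abs(Z-155)<8)&(abs(X-480)<60)&(abs(Y-hp[1])<60)&(i.max(2)<80);p=P[m]
    if len(p)>20: print(f,len(p),np.median(p,0),cv2.minAreaRect(p[:,:2].astype(np.float32)))
cv2.imwrite('pics/c3.png',np.hstack([cv2.resize(a[130:340,220:480],(496,400)),cv2.resize(b[90:300,180:350],(304,400))]))
# wedge block face detail
for f in('s3','t3'):
    P=cloud(f);i=cv2.imread(f'pics/{f}.png');m=(P[...,2]>90)&(P[...,2]<106)&(P[...,0]>595)&(P[...,0]<645)&(P[...,1]>-50)&(P[...,1]<30);p=P[m];print('block',len(p),np.percentile(p[:,1],[1,5,50,95,99]),np.percentile(p[:,0],[2,50,98]))
```

```text
head pred [ 478.84 -109.79  128.1 ] yaw 0.02324532566014443
rel [-0.0023, -0.0049, -0.0048] [-0.002, -0.0018, -0.0006] | at [ 416.7 -108.8  121.7] t 6.15
s3 366 [ 482.45 -108.14  148.31] ((482.5383605957031, -109.77674102783203), (36.25265121459961, 78.98917388916016), 0.1898200511932373)
t3 286 [ 479.35 -105.03  148.46] ((478.3795166015625, -109.99967193603516), (82.5003662109375, 37.618377685546875), 88.86681365966797)
block 162 [-17.15 -16.69  -7.99   2.37   3.13] [602.33 620.31 637.35]
block 103 [-18.2  -17.77  -8.32  -0.06   0.02] [602.43 618.27 634.41]
```

View pics/c3.png

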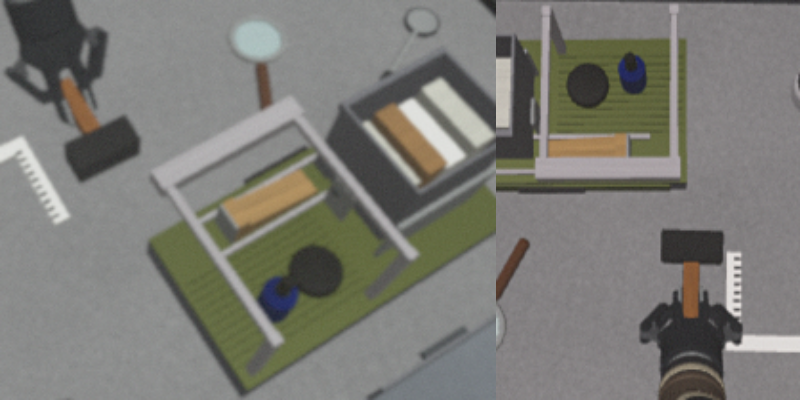

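c3 shows the head held level, at (102,148) and (692,247), and aligned with the unit. The wedge's steel face reads y≈-18, which puts the wedge about 8 mm into its travel. I'll lower and go in under the bar.

Run:
```python
from h import *
rel(headto([480,-112,84.5],RM),RM);rel(headto([619,-110,84.5],RM),RM)
```

```text
rel [-0.0011, 0.0365, 0.0249] [-0.0018, -0.0038, -0.0018] | at [ 417.4 -110.1  122.2] t 6.25
rel [-0.0011, 0.1161, -0.0891] [-0.0018, -0.0038, -0.0018] | at [ 417.4 -110.1  122.2] t 6.25
```

>>> arm_command(
  motion=[
    [[-0.0011,0.018,0.0125,-0.0018,-0.0038,-0.0018],[-0.0011,0.0365,0.0249,-0.0018,-0.0038,-0.0018],[-0.0011,0.0365,0.0249,-0.0018,-0.0038,-0.0018],[-0.0011,0.0365,0.0249,-0.0018,-0.0038,-0.0018]],
  ],
)

```text
t: 6.65
ee_pos: [417.8, -112.0, 77.8]
tool_rot: [0.622, 0.633, -0.329, -0.325]
wrist_force: [-0.2, -0.1, -2.5]
width: 0.245
```

Run:
```python
from h import *
rel(headto([480,-112,84.5],RM),RM);rel(headto([619,-110,84.5],RM),RM)
```

```text
rel [0.0008, -0.0001, -0.0002] [-0.0015, -0.0018, -0.0004] | at [ 417.8 -112.    77.8] t 6.65
rel [0.0006, 0.0796, -0.1141] [-0.0015, -0.0018, -0.0004] | at [ 417.8 -112.    77.8] t 6.65
```

>>> arm_command(
  motion=[
    [[0.0008,0.02,-0.0287,0,0,0],[0.0008,0.04,-0.0573,0,0,0],[0.0007,0.06,-0.086,0,0,0],[0.0006,0.0796,-0.1141,-0.0015,-0.0018,0],[0.0006,0.0796,-0.1141,-0.0015,-0.0018,0]],
  ],
)

```text
t: 7.15
ee_pos: [562.6, -110.0, 81.2]
tool_rot: [0.622, 0.634, -0.328, -0.321]
wrist_force: [-0.2, -0.2, -1.5]
width: 0.243
```

```bash
cat > look.py <<'E'
from h import *
import sys
np.set_printoptions(precision=1,suppress=True)
s=ctrl.get_state();R=Ro.from_quat(s['tool_rot']).as_matrix();print('head',s['ee_pos']+R@HT,'F',s['wrist_force'],'w',round(s['width'],3),'t',round(s['t'],2))
n=sys.argv[1]; snap('scene','s'+n)
P=cloud('s'+n);i=cv2.imread(f'pics/s{n}.png');hsv=cv2.cvtColor(i,cv2.COLOR_BGR2HSV)
m=(abs(P[...,2]-98)<8)&(P[...,0]>598)&(P[...,0]<642)&(P[...,1]>-60)&(P[...,1]<140)&(hsv[...,0]<25)&(hsv[...,1]>70);p=P[m]
print('block wood y',len(p),np.percentile(p[:,1],[2,50,98]) if len(p) else 0)
X,Y,Z=P[...,0],P[...,1],P[...,2]
m=(abs(Z-104)<8)&(abs(X-619)<40)&(Y>-180)&(Y<80)&(i.max(2)<80);p=P[m]
print('head seen',len(p),np.median(p,0) if len(p) else 0,cv2.minAreaRect(p[:,:2].astype(np.float32)) if len(p)>5 else 0)
E
python3 look.py 4
python3 -c "
from h import *
rel(headto([619,-50,84.5],RM),RM)
cv2.imwrite('pics/c4.png',cv2.resize(cv2.imread('pics/s4.png')[140:340,270:490],None,fx=3,fy=3))"
```

```text
head [ 624.7 -110.9   88. ] F [-0.2 -0.2 -1.5] w 0.243 t 7.15
block wood y 111 [-12.1  -4.5   3.5]
head seen 690 [ 629.  -111.9  107.4] ((627.0715942382812, -109.89347839355469), (39.64097213745117, 83.70132446289062), 0.04008232057094574)
rel [0.0607, 0.0004, 0.0027] [0.0022, 0.0008, -0.0006] | at [ 560.  -109.7   79.9] t 7.2
```

View pics/c4.png

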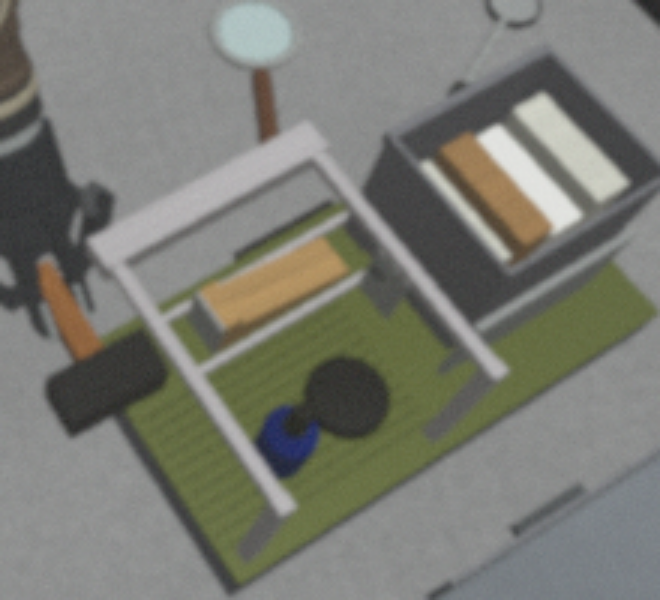

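Head is inside and aligned, facing the steel face, with 50 mm to contact. First tap.

>>> arm_command(
  motion=[
    [[0.03,0.0004,0.0027,0.002,0,0],[0.055,0.0004,0.0027,0.002,0,0],[0.07,0.0004,0.0027,0.002,0,0],[0.03,0.0004,0.0027,0.002,0,0],[0.02,0.0004,0.0027,0.002,0,0]],
  ],
)

```text
t: 7.7
ee_pos: [557.9, -90.8, 79.4]
tool_rot: [0.622, 0.633, -0.329, -0.322]
wrist_force: [0.4, -0.2, -2.1]
width: 0.241
```

```bash
python3 look.py 5; python3 -c "
from h import *
rel(headto([619,-80,84.5],RM),RM)"
```

```text
head [620.  -91.7  86. ] F [ 0.4 -0.2 -2.1] w 0.241 t 7.7
block wood y 111 [10.  18.  25.7]
head seen 543 [ 624.6 -100.2  105.4] ((622.1473388671875, -98.99955749511719), (40.23546600341797, 66.6558837890625), 0.7348594665527344)
rel [0.0129, 0.0005, 0.0014] [0.0014, -0.0005, -0.0029] | at [557.9 -92.   79.3] t 7.75
```

Tap moved the wedge 22 mm (q≈0.030). Next tap.

>>> arm_command(
  motion=[
    [[0.032,0.0005,0.0014,0.0014,0,-0.0029],[0.06,0.0005,0.0014,0.0014,0,-0.0029],[0.076,0.0005,0.0014,0.0014,0,-0.0029],[0.036,0.0005,0.0014,0.0014,0,-0.0029],[0.026,0.0005,0.0014,0.0014,0,-0.0029]],
  ],
)

```text
t: 8.25
ee_pos: [556.7, -66.9, 78.9]
tool_rot: [0.622, 0.633, -0.328, -0.323]
wrist_force: [0.2, -0.3, -1.8]
width: 0.245
```

```bash
python3 look.py 6; python3 -c "
from h import *
rel(headto([619,-60,84.5],RM),RM)"
```

```text
head [618.8 -67.9  85.4] F [ 0.2 -0.3 -1.8] w 0.245 t 8.25
block wood y 105 [34.5 42.5 50. ]
head seen 502 [622.8 -78.5 104.7] ((621.2880859375, -67.88157653808594), (81.9994888305664, 39.11701202392578), 89.72805786132812)
rel [0.009, 0.0008, 0.0001] [0.0007, -0.0024, -0.0022] | at [556.7 -68.2  78.7] t 8.3
```

>>> arm_command(
  motion=[
    [[0.032,0.0008,0,0,-0.0024,-0.0022],[0.06,0.0008,0,0,-0.0024,-0.0022],[0.075,0.0008,0,0,-0.0024,-0.0022],[0.035,0.0008,0,0,-0.0024,-0.0022],[0.025,0.0008,0,0,-0.0024,-0.0022]],
  ],
)

```text
t: 8.8
ee_pos: [556.7, -44.1, 78.5]
tool_rot: [0.622, 0.633, -0.328, -0.323]
wrist_force: [-0.5, -0.2, -2.2]
width: 0.239
```

```bash
python3 look.py 7; python3 -c "
from h import *
rel(headto([619,-40,84.5],RM),RM)"
```

```text
head [618.8 -45.1  85.1] F [-0.5 -0.2 -2.2] w 0.239 t 8.8
block wood y 109 [-41.6  64.2  71.6]
head seen 494 [623.  -37.2 104.4] ((621.4109497070312, -45.18401336669922), (39.83341979980469, 82.49055480957031), 0.28324130177497864)
rel [0.0062, 0.0005, -0.0] [0.0008, -0.0026, -0.0022] | at [556.6 -45.4  78.4] t 8.85
```

>>> arm_command(
  motion=[
    [[0.032,0.0005,0,0,-0.0026,-0.0022],[0.058,0.0005,0,0,-0.0026,-0.0022],[0.066,0.0005,0,0,-0.0026,-0.0022],[0.03,0.0005,0,0,-0.0026,-0.0022],[0.02,0.0005,0,0,-0.0026,-0.0022]],
  ],
)

```text
t: 9.35
ee_pos: [556.6, -26.7, 78.2]
tool_rot: [0.622, 0.633, -0.328, -0.324]
wrist_force: [-0.3, -0.1, -2.0]
width: 0.24
```

```bash
python3 look.py 8; python3 -c "
from h import *
rel(headto([619,-30,84.5],RM),RM)"
```

```text
head [618.7 -27.7  84.7] F [-0.3 -0.1 -2. ] w 0.24 t 9.35
block wood y 114 [-34.5  76.2  85.1]
head seen 488 [622.8 -20.3 104.1] ((621.4581298828125, -27.414043426513672), (39.39586639404297, 82.44635772705078), 0.49620509147644043)
rel [-0.0014, 0.0003, -0.0002] [0.0007, -0.0024, -0.0022] | at [556.6 -27.7  78.1] t 9.4
```

>>> arm_command(
  motion=[
    [[0.03,0.0003,0,0,-0.0024,-0.0022],[0.051,0.0003,0,0,-0.0024,-0.0022],[0.058,0.0003,0,0,-0.0024,-0.0022]],
  ],
)

```text
t: 9.7
ee_pos: [555.3, 27.2, 77.6]
tool_rot: [0.625, 0.63, -0.33, -0.323]
wrist_force: [-8.1, -23.8, 5.7]
width: 0.242
```

>>> arm_command(
  motion=[
    [[-0.03,0,0,0,0,0],[-0.04,0,0,0,0,0],[-0.04,0,0,0,0,0]],
  ],
)

```text
t: 10.0
ee_pos: [555.6, -14.1, 77.8]
tool_rot: [0.626, 0.629, -0.329, -0.324]
wrist_force: [-0.3, -1.0, -2.3]
width: 0.242
```

```bash
python3 look.py 9; python3 -c "
from h import *
rel(headto([619,-20,84.5],RM),RM)"
```

```text
head [617.7 -15.7  84.2] F [-0.3 -1.  -2.3] w 0.242 t 10.0
block wood y 115 [-24.6  81.6  90. ]
head seen 533 [621.9 -11.9 103.6] ((620.2504272460938, -11.547821044921875), (73.44385528564453, 40.35791015625), 87.5862045288086)
rel [-0.0056, 0.0005, -0.0011] [-0.0003, -0.0049, -0.0106] | at [555.6 -13.5  77.8] t 10.05
```

>>> arm_command(
  motion=[
    [[0.0,0.0005,-0.001,0,-0.005,-0.0106],[0.028,0.0005,-0.001,0,-0.005,-0.0106],[0.05,0.0005,-0.001,0,-0.005,-0.0106]],
  ],
)

```text
t: 10.35
ee_pos: [555.6, 32.0, 77.1]
tool_rot: [0.626, 0.628, -0.33, -0.323]
wrist_force: [-18.1, -52.3, 11.1]
width: 0.243
```

>>> arm_command(
  motion=[
    [[-0.03,0,0,0,0,0],[-0.04,0,0,0,0,0],[-0.04,0,0,0,0,0]],
  ],
)

```text
t: 10.65
ee_pos: [556.0, -8.5, 77.5]
tool_rot: [0.627, 0.628, -0.33, -0.323]
wrist_force: [0.4, -0.3, -1.9]
width: 0.239
```

```bash
python3 look.py 10; python3 -c "
from h import *
rel(headto([619,-20,84.5],RM),RM)"
```

```text
head [618.1 -10.1  83.9] F [ 0.4 -0.3 -1.9] w 0.239 t 10.65
block wood y 110 [-13.6  87.1  95.5]
head seen 566 [621.9  -9.1 103.4] ((620.6571655273438, -8.385536193847656), (78.67312622070312, 38.896934509277344), 89.57743835449219)
rel [-0.011, 0.0001, -0.0009] [-0.0015, -0.0051, -0.014] | at [556.   -8.1  77.5] t 10.7
```

>>> arm_command(
  motion=[
    [[0.0,0.0,-0.001,-0.001,-0.005,-0.014],[0.028,0.0,-0.001,-0.001,-0.005,-0.014],[0.05,0.0,-0.001,-0.001,-0.005,-0.014]],
  ],
)

```text
t: 11.0
ee_pos: [555.6, 35.9, 77.0]
tool_rot: [0.628, 0.626, -0.331, -0.323]
wrist_force: [-20.8, -63.7, 14.5]
width: 0.243
```

>>> arm_command(
  motion=[
    [[-0.03,0,0,0,0,0],[-0.04,0,0,0,0,0],[-0.04,0,0,0,0,0]],
  ],
)

```text
t: 11.3
ee_pos: [555.8, -4.7, 77.5]
tool_rot: [0.628, 0.626, -0.33, -0.323]
wrist_force: [0.0, 0.2, -1.9]
width: 0.244
```

```bash
python3 look.py 11; python3 -c "
from h import *
rel(headto([619,-20,84.5],RM),RM)"
```

```text
head [617.9  -6.4  83.9] F [ 0.   0.2 -1.9] w 0.244 t 11.3
block wood y 111 [-15.1  87.1  95.2]
head seen 598 [621.8  -7.2 103.3] ((620.3552856445312, -6.128505706787109), (82.09014892578125, 40.27642059326172), 88.68344116210938)
rel [-0.0148, 0.0003, -0.001] [-0.0021, -0.0061, -0.0179] | at [555.8  -4.3  77.5] t 11.35
```

The wedge no longer advances (87.1 → 87.1) under a 64 N tap. I'll add one more firm tap to confirm.

>>> arm_command(
  motion=[
    [[-0.012,0.0,-0.001,-0.002,-0.006,-0.018],[0.015,0.0,-0.001,-0.002,-0.006,-0.018],[0.047,0.0,-0.001,-0.002,-0.006,-0.018]],
  ],
)

```text
t: 11.65
ee_pos: [555.8, 36.9, 77.0]
tool_rot: [0.627, 0.627, -0.33, -0.323]
wrist_force: [-31.2, -86.8, 14.8]
width: 0.242
```

>>> arm_command(
  motion=[
    [[-0.03,0,0,0,0,0],[-0.07,0,0,0,0,0],[-0.11,0,0,0,0,0],[-0.14,0,0,0,0,0],[-0.14,0,0,0,0,0]],
  ],
)

```text
t: 12.15
ee_pos: [556.8, -106.0, 78.7]
tool_rot: [0.629, 0.626, -0.329, -0.324]
wrist_force: [0.2, 0.6, -1.2]
width: 0.242
```

```bash
python3 look.py 12; python3 -c "
from h import *
rel(headto([619,-112,86],RM),RM);rel(headto([478,-112,86],RM),RM)"
```

```text
head [ 618.8 -108.    85.2] F [ 0.2  0.6 -1.2] w 0.242 t 12.15
block wood y 105 [81.  89.1 96.7]
head seen 661 [ 623.  -108.2  104.4] ((621.88037109375, -107.572021484375), (82.052490234375, 39.17609786987305), 89.61975860595703)
rel [-0.0066, -0.0007, -0.001] [-0.0012, -0.0091, -0.0174] | at [ 556.5 -104.5   78.3] t 12.2
rel [-0.0065, -0.0815, 0.1145] [-0.0012, -0.0091, -0.0174] | at [ 556.5 -104.5   78.3] t 12.2
```

Run:
```python
from h import *
snap('scene','s13')
for n in(9,10,11,12,13):
    P=cloud(f's{n}');i=cv2.imread(f'pics/s{n}.png');hsv=cv2.cvtColor(i,cv2.COLOR_BGR2HSV)
    m=(abs(P[...,2]-98)<8)&(P[...,0]>598)&(P[...,0]<642)&(P[...,1]>50)&(P[...,1]<140)&(hsv[...,0]<25)&(hsv[...,1]>70);p=P[m];print(n,len(p),np.percentile(p[:,1],[5,50,95]).round(1))
    if n>11:
        m=(P[...,1]>150)&(P[...,1]<250)&(P[...,2]>195)&(P[...,2]<230)&(P[...,0]>560)&(P[...,0]<640);p=P[m];print('rim',np.percentile(p[:,0],[2,10]),np.percentile(p[:,2],[90,98]))
```

```text
9 104 [75.5 82.2 89.5]
10 102 [81.1 88.  94.7]
11 101 [80.9 87.6 94.9]
12 105 [81.7 89.1 96.3]
rim [598.25967357 600.02483071] [218.58738945 219.93564671]
13 104 [82.2 89.  96.1]
rim [598.47155392 599.99477063] [218.89309361 219.82150206]
```

>>> arm_command(
  motion=[
    [[-0.0065,-0.02,0.0285,0,-0.009,-0.0174],[-0.0065,-0.041,0.057,0,-0.009,-0.0174],[-0.0065,-0.061,0.086,0,-0.009,-0.0174],[-0.0065,-0.0815,0.1145,0,-0.009,-0.0174],[-0.0065,-0.0815,0.1145,0,-0.009,-0.0174]],
  ],
)

```text
t: 12.75
ee_pos: [411.9, -108.3, 77.5]
tool_rot: [0.62, 0.633, -0.33, -0.325]
wrist_force: [-0.7, -0.8, -2.8]
width: 0.239
```

The last 87 N tap may have crept the wedge by about 1 mm (87.6 → 89.0). To be sure the finishing tap lands on a tight wedge, I'll go in again for another.

```bash
python3 -c "
from h import *
rel(headto([478,-30,85],RM),RM);rel(headto([619,-30,85],RM),RM)"
```

```text
rel [0.0791, 0.0025, -0.005] [-0.0044, 0.0007, 0.0026] | at [ 411.9 -108.3   77.5] t 12.75
rel [0.0762, 0.083, -0.1208] [-0.0044, 0.0007, 0.0026] | at [ 411.9 -108.3   77.5] t 12.75
```

>>> arm_command(
  motion=[
    [[0.04,0.0012,-0.0025,-0.004,0,0.0026],[0.0791,0.0025,-0.005,-0.004,0,0.0026],[0.078,0.03,-0.044,-0.004,0,0.0026],[0.077,0.057,-0.083,-0.004,0,0.0026],[0.0762,0.083,-0.1208,-0.004,0,0.0026]],
  ],
)

```text
t: 13.25
ee_pos: [559.5, -26.3, 79.6]
tool_rot: [0.62, 0.635, -0.329, -0.322]
wrist_force: [-0.1, -0.2, -1.4]
width: 0.239
```

>>> arm_command(
  motion=[
    [[0,0,0,0,0,0],[0,0,0,0,0,0]],
  ],
)

```text
t: 13.45
ee_pos: [560.2, -24.5, 78.7]
tool_rot: [0.619, 0.636, -0.329, -0.322]
wrist_force: [-0.1, 0.3, -3.2]
width: 0.24
```

```bash
python3 look.py 14; python3 -c "
from h import *
rel(headto([619,34,85],RM),RM)"
```

```text
head [622.4 -24.9  85.3] F [-0.1  0.3 -3.2] w 0.24 t 13.45
block wood y 130 [-32.9  87.2  96.9]
head seen 490 [626.6 -17.2 104.6] ((624.32275390625, -24.346656799316406), (82.84081268310547, 40.50909423828125), 89.9303207397461)
rel [0.0598, -0.0002, 0.0005] [0.0004, 0.0054, 0.0045] | at [558.9 -24.9  78.5] t 13.5
```

>>> arm_command(
  motion=[
    [[0.015,0,0,0,0.005,0.0045],[0.04,0,0,0,0.005,0.0045],[0.067,0,0,0,0.005,0.0045]],
  ],
)

```text
t: 13.8
ee_pos: [554.6, 37.5, 77.7]
tool_rot: [0.627, 0.628, -0.331, -0.323]
wrist_force: [-22.5, -70.1, 10.7]
width: 0.238
```

>>> arm_command(
  motion=[
    [[-0.03,0,0,0,0,0],[-0.07,0,0,0,0,0],[-0.11,0,0,0,0,0],[-0.14,0,0,0,0,0],[-0.14,0,0,0,0,0]],
  ],
)

```text
t: 14.3
ee_pos: [554.5, -105.4, 79.6]
tool_rot: [0.628, 0.626, -0.33, -0.323]
wrist_force: [-1.2, 0.7, -2.5]
width: 0.248
```

```bash
python3 look.py 15
python3 - <<'E'
from h import *
for n in(12,13,15):
    P=cloud(f's{n}');i=cv2.imread(f'pics/s{n}.png');hsv=cv2.cvtColor(i,cv2.COLOR_BGR2HSV)
    m=(abs(P[...,2]-98)<8)&(P[...,0]>598)&(P[...,0]<642)&(P[...,1]>50)&(P[...,1]<140)&(hsv[...,0]<25)&(hsv[...,1]>70);p=P[m];print(n,len(p),np.percentile(p[:,1],[5,50,95]).round(1))
rel(headto([478,-112,86],RM),RM)
E
```

```text
head [ 616.6 -107.2   86.1] F [-1.2  0.7 -2.5] w 0.248 t 14.3
block wood y 101 [81.3 89.3 97.3]
head seen 661 [ 621.  -107.9  105.4] ((618.9439697265625, -106.64601135253906), (82.40581512451172, 39.896705627441406), 88.6295166015625)
12 105 [81.7 89.1 96.3]
13 104 [82.2 89.  96.1]
15 101 [81.9 89.3 96.3]
rel [-0.0068, -0.0796, 0.1133] [-0.0012, -0.0062, -0.0168] | at [ 554.3 -103.9   79.2] t 14.35
```

No advance this time: 89.1, 89.0, 89.3 (noise level) under 70 N, so the wedge is tight. I'll withdraw and carry the mallet back.

>>> arm_command(
  motion=[
    [[-0.0068,-0.02,0.0285,0,-0.006,-0.0168],[-0.0068,-0.04,0.057,0,-0.006,-0.0168],[-0.0068,-0.06,0.085,0,-0.006,-0.0168],[-0.0068,-0.0796,0.1133,0,-0.006,-0.0168],[-0.0068,-0.108,0.0935,0,-0.006,-0.0168]],
  ],
)

```text
t: 14.85
ee_pos: [404.8, -106.2, 102.7]
tool_rot: [0.617, 0.631, -0.332, -0.332]
wrist_force: [0.3, 0.5, -3.7]
width: 0.24
```

```bash
python3 -c "
from h import *
rel(g['p']+[0,0,65],g['R'])"
```

```text
rel [-0.2809, 0.0177, -0.0774] [-0.0184, -0.1621, -0.1014] | at [ 404.8 -106.2  102.7] t 14.85
```

>>> arm_command(
  motion=[
    [[-0.03,-0.012,-0.03,-0.003,-0.027,-0.017],[-0.08,-0.008,-0.04,-0.006,-0.054,-0.034],[-0.125,-0.002,-0.05,-0.009,-0.081,-0.05],[-0.17,0.004,-0.058,-0.012,-0.108,-0.068],[-0.215,0.01,-0.065,-0.015,-0.135,-0.085]],
  ],
)

```text
t: 15.35
ee_pos: [468.1, -320.9, 129.0]
tool_rot: [0.568, 0.681, -0.354, -0.297]
wrist_force: [1.3, -0.1, -1.6]
width: 0.239
```

```bash
python3 -c "
from h import *
rel(g['p']+[0,0,65],g['R'])"
```

```text
rel [-0.0668, 0.0024, -0.0029] [-0.0027, -0.0248, -0.0159] | at [ 468.1 -320.9  129. ] t 15.35
```

>>> arm_command(
  motion=[
    [[-0.035,0.001,-0.0015,-0.002,-0.015,-0.01],[-0.0668,0.0024,-0.0029,-0.0027,-0.0248,-0.0159],[-0.0668,0.0024,-0.0029,-0.0027,-0.0248,-0.0159],[-0.0668,0.0024,-0.0029,-0.0027,-0.0248,-0.0159],[-0.0668,0.0024,-0.0029,-0.0027,-0.0248,-0.0159]],
  ],
)

```text
t: 15.85
ee_pos: [483.4, -383.9, 128.3]
tool_rot: [0.558, 0.69, -0.358, -0.291]
wrist_force: [-0.5, 1.4, -2.2]
width: 0.241
```

```bash
cat > chk.py <<'E'
from h import *
import sys
np.set_printoptions(precision=2,suppress=True)
n=sys.argv[1];z=float(sys.argv[2])
s=ctrl.get_state();R=Ro.from_quat(s['tool_rot']).as_matrix();hp=s['ee_pos']+R@HT;print('pred head',hp,'F',s['wrist_force'])
for c in('scene','top'):
    i,_,_=snap(c,c+n);P=cloud(c+n);hsv=cv2.cvtColor(i,cv2.COLOR_BGR2HSV);X,Y,Z=P[...,0],P[...,1],P[...,2]
    m=(abs(Z-z-20)<7)&(X>480)&(X<620)&(Y>-440)&(Y<-300)&(i.max(2)<75);m=cv2.morphologyEx(m.astype(np.uint8),cv2.MORPH_OPEN,np.ones((3,3)))>0;p=P[m];print(c,'head',len(p),np.median(p,0),cv2.minAreaRect(p[:,:2].astype(np.float32)))
rel(g['p']+[0,0,1],g['R'])
E
python3 chk.py a 135
```

```text
pred head [ 544.52 -373.01  134.76] F [-0.52  1.43 -2.22]
scene head 759 [ 549.66 -372.4   154.27] ((547.7532958984375, -371.4228210449219), (38.115482330322266, 80.00685119628906), 11.019794464111328)
top head 573 [ 543.43 -370.63  153.42] ((543.5817260742188, -371.82464599609375), (40.227073669433594, 82.85594940185547), 10.734689712524414)
rel [-0.0019, 0.0525, 0.0371] [-0.0001, 0.0012, 0.0007] | at [ 483.5 -384.2  128.8] t 15.95
```

Mallet has slipped about 1° in the grip. I'll correct yaw by +0.02 rad and y by about -3 mm while lowering.

>>> arm_command(
  motion=[
    [[-0.0051,0.0,0.0,0,-0.015,-0.011],[-0.0051,0.018,0.0125,0,-0.015,-0.011],[-0.0051,0.034,0.024,0,-0.015,-0.011],[-0.0051,0.044,0.031,0,-0.015,-0.011],[-0.0051,0.049,0.0345,0,-0.015,-0.011]],
  ],
)

```text
t: 16.45
ee_pos: [484.1, -388.4, 67.6]
tool_rot: [0.551, 0.695, -0.361, -0.288]
wrist_force: [0.3, -0.1, -2.3]
width: 0.24
```

```bash
python3 chk.py b 74
```

```text
pred head [ 545.02 -376.32   74.05] F [ 0.34 -0.12 -2.34]
scene head 673 [ 549.11 -375.08   93.54] ((548.6207275390625, -374.5742492675781), (38.549747467041016, 80.5589599609375), 12.774740219116211)
top head 503 [ 543.75 -374.91   91.86] ((544.2008666992188, -375.497802734375), (40.000205993652344, 84.73712921142578), 11.72386646270752)
rel [0.0027, 0.003, 0.0021] [-0.0006, 0.0159, 0.013] | at [ 484.2 -388.7   68.2] t 16.55
```

Head is within about 1 mm of its original pose. I'll lower the last 4–5 mm and release.

>>> arm_command(
  motion=[
    [[0,0.0018,0.0012,0,0,0],[0,0.0034,0.0024,0,0,0],[0,0.0038,0.0027,0,0,0],[0,0.0038,0.0027,0,0,0]],
  ],
)

```text
t: 16.95
ee_pos: [484.4, -388.9, 63.9]
tool_rot: [0.551, 0.695, -0.361, -0.288]
wrist_force: [0.1, -0.2, -2.2]
width: 0.238
```

>>> arm_command(
  motion=[
    [[0,0,0,0,0,0],[0,0,0,0,0,0],[0,0,0,0,0,0],[0,0,0,0,0,0],[0,0,0,0,0,0]],
  ],
  grip=0.6,
)

```text
t: 17.45
ee_pos: [484.4, -389.0, 64.1]
tool_rot: [0.551, 0.695, -0.361, -0.288]
wrist_force: [0.5, 0.2, -0.2]
width: 0.598
```

>>> arm_command(
  motion=[
    [[0,-0.03,0,0,0,0],[0,-0.06,0,0,0,0],[0,-0.1,0,0,0,0],[0,-0.14,0,0,0,0],[0,-0.14,0,0,0,0]],
  ],
)

```text
t: 17.95
ee_pos: [405.7, -410.1, 184.1]
tool_rot: [0.554, 0.694, -0.362, -0.285]
wrist_force: [0.8, -0.3, 0.5]
width: 0.601
```

```bash
python3 chk.py c 70
python3 - <<'E'
from h import *
a=cv2.imread('pics/scenec.png');cv2.imwrite('pics/fin.png',np.hstack([cv2.resize(a[200:360,90:260],(396,373)),cv2.resize(a[140:340,290:500],(391,373))]))
E
```

```text
pred head [ 466.65 -398.06  190.78] F [ 0.81 -0.33  0.55]
scene head 670 [ 549.61 -374.22   89.81] ((548.33154296875, -373.67803955078125), (39.11100387573242, 79.94776916503906), 12.709735870361328)
top head 510 [ 543.12 -373.44   88.76] ((543.6719360351562, -374.01910400390625), (39.58244705200195, 83.80319213867188), 12.422107696533203)
rel [0.0042, 0.1406, 0.0003] [0.0007, 0.0167, 0.0099] | at [ 406.  -408.2  179.8] t 18.05
```

View pics/fin.png

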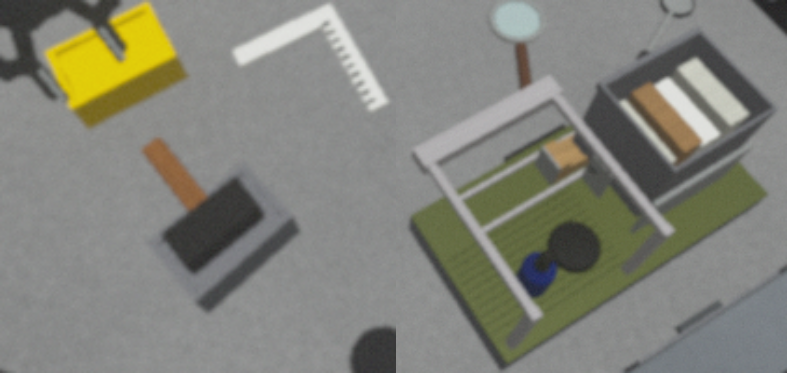

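The final view shows the mallet flat in its rest at (215,225), the wedge under the upright bin's lip at (565,160), and the gripper clear. Handing in.

```bash
python3 -c "
from h import *
s=ctrl.get_state();print(s['wrist_force'],s['t']);print(ctrl.sign_off())"
```

```text
[-0.48565196  0.55329052 -0.05228251] 18.05
the job is handed in; nothing more can be done
None
```

The job is done and handed in at 18.05 s. The bin is upright, the wedge is tight under its lip, and the mallet is back flat in its rest.

- **Bin:** I pushed it upright with the closed fingers. Its rim still read 218–219 mm high and about 599 mm in x after the taps. The push ended hard on the back stop, at about 83 N on the wrist. That is under the 120 N wrist limit, and it was the fingertips pressing, not the gripper body.
- **Wedge:** It took nine separate mallet taps and moved about 94 mm in all. The eighth tap, at 87 N sideways, may have crept it about 1 mm. I gave a ninth firm tap at about 70 N, and it moved no further (89.0 before, 89.3 mm after, within noise).
- **Mallet:** It slipped about 1° in the grip, which I corrected before lowering it. It now lies flat at its original height, within about 2 mm and 1° of how I found it.
- **End state:** The gripper was clear of everything, with wrist force under 1 N. In the last picture the other things near the rest and the unit looked undisturbed; I did not measure them.

The scene and top cameras disagree by about 4–5 mm in x throughout, so treat the positions above as good to a few millimetres. The wedge's absolute travel reading, about 0.094–0.10 m, is uncertain by about the same amount. I judged tightness by the lack of advance.

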